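Clip the dipper's snap hook onto the eye of its stand

ROBOT

A 6-joint arm with a two-finger parallel gripper is mounted at the origin on a cart in front of the work surface, level with it; the furniture and walls round the work are solid. World frame = base frame: x ahead of the robot, y to its left, z up, the work surface at z = 0. Lengths are in m, angles in rad, forces in N, time in s.
With the tool pointing down it reaches from about 0.35 to 0.925 m from the base axis. Payload 6.4 kg.
Tool frame: the origin (TCP) lies on the centre line of the jaws, within the pads' length; the fingertips stand 19 mm ahead of it and the grasp point (between the pads) is the TCP; z points along the fingers, y is the line along which they close (so a half turn about z gives the same grasp; the last joint's range is limited). The gripper opens to 94 mm and grips with 3 to 60 N. Pads are 16 mm wide; open, the fingers measure 119 mm over their backs; the gripper's body (75 mm by 177 mm) begins 78 mm behind the grasp point.
Start: joints at [-1.322, 0.245, 1.558, -0, 1.339, -0.174], TCP at [0.267, -0.593, 0.188] pointing down, gripper open.
Joint ranges: [-3.13, 3.13], [-1.02, 2.26], [0.13, 2.54], [-0.95, 4.09], [0.21, 2.88], [-2.74, 2.74]. Speed limits (rad/s): [2.57, 2.57, 3.14, 3.14, 3.14, 3.14].

INTERFACE

Orientations are given as a unit quaternion [x, y, z, w].
In Python, from workcell import env, imaging gives the robot as it stands. The module is installed in compiled form; this text tells all that it offers. Calls block until the motion is done:
- env.move_ptp(position, orientation): joint-space move of the TCP to a pose.
- env.servo_line(position, ori=None, rate=0.15, guard=None): straight line of the TCP; ori=None keeps the orientation; rate is the mean speed in m/s. With guard (N) it stops when the force on the tool has changed by that much, and returns True; else False.
- env.move_joints(angles): joint-space move.
- env.grip(opening, grasp_force=None): finger opening in m; grasp_force is the grip in N (None keeps the last); returns when the fingers have stopped.
- env.sleep(seconds).
- env.solve_ik(position, orientation): joint angles nearest the present ones, or None.
- env.state(): the state.
- imaging.snapshot(name): name is "side" or "top" or "wrist"; returns (picture, depth): 420x560x3 uint8, red, green, blue; 420x560 float32, m along the optical axis (not along the pixel's ray), 0 where there is no reading.
- imaging.camera_model(name): a dict with "K" (3x3 intrinsics, pixels), "extrinsics" (4x4, takes a point from camera to world coordinates); the wrist camera has in their place "tool_from_camera" (4x4, takes a point from camera to tool coordinates, whose origin is the TCP and whose axes are the flange's). Camera axes: x right, y down, z forward; pixel columns grow to the right and rows downward; lengths in m; the calibration is good to about 2 mm. A picture is of the moment at which its call begins: read the wrist's pose just before it. camera_model takes no time and is no camera call.
A pose or a line that the arm cannot do raises env.IKError and nothing moves.
- env.close_job(): hands the job in; it is judged then, once.
Trained networks look in the newest picture that a camera, given by its name, has taken for a name from the list of things; names that differ only in an ending like _2 or _b are one class to them, and where a whole thing is asked for, a point or a joint stands for the part that bears it (a point fixed in the world has none). Each returns a list of dicts, best first, with "p" (0 to 1); they miss things now and then, are a little off and sometimes report something else, mostly with a low value. They report only what shows in the picture. A call takes as long as a camera call. They do not tell look-alikes from the thing itself.
- imaging.masks_of(camera, target): "pixels" (420x560 bool, what is visible of it) and "position" ([column, row] in pixels, amid what is visible of it).
The state is a dict: "time": time; "joint_positions": joint angles; "qvel": joint speeds; "joint_torque": joint torques, N m; "tcp_pos": TCP position; "eef_rot": TCP orientation; "ft_force": force on the tool from outside, world axes, zero at the start; "wrist_torque": the same for the moment, N m; "gripper_width": finger opening in m; "grip_force": force on a finger pad.
Only numpy, scipy, OpenCV 4.12 (cv2) and the standard library are available. Lean on these libraries where they do the work, as an engineer would, in place of code of your own. Each camera call takes 0.05 s, during which the arm holds its last target. There are 200 camera calls.

TASK

Take the steel dipper by the wooden grip block on top and clip its snap hook onto the round eye of the stand: bring the eye between hook and cup, press the hook straight down so that the eye's top bar pushes the sprung gate in and the gate snaps shut behind it, and go on down until the bar sits fully home in the crown of the hook. Then pull up against the shut gate with about 8 N for a second, as one does to be sure it is locked, let it back down, and leave the dipper hanging still on the eye. Use light hand force throughout (the hook and the eye must never press on each other with more than 20 N) and do not disturb the other things on the worktop.

Things in the scene. Friction and masses are not known exactly. Their poses are not given: they have to be found in the camera images.
- dipper: Steel dipper, 214 mm tall, 0.17 kg, standing on its cup. Origin: centre of the cup's underside; z up, +x from handle to hook nose. Cup 54 mm wide, 42 mm tall. 7 mm round handle up its -x side bends over into a snap hook in the x-z plane, mouth down: back leg at x=-27.5, nose at x=+8 mm, nose tip at z=135 mm. Eye enters from +x through the 93 mm gap between nose tip and cup rim.
- dipper_grip (a point): Centre of the wooden grip block on top of the hook, 24 (x) x 12 (y) x 32 (z) mm, to be pinched across y; 198 mm above the cup's underside, 33 mm straight above dipper_seat. Axes as the dipper's.
- dipper_seat (a point): Point 165 mm above the cup's underside, x=-4 mm, where the bar's centre lies when home against the crown. Gate centre line 25 mm, nose tip 30 mm below it. The bar may enter up to 4 mm off in x, slides past the gate's end beside the nose; gate snaps shut once the bar is about 4 mm below this point. Gate shut, the bar has 19 mm of play between crown and gate. Axes as the dipper's.
- dipper_gate (a joint): Sprung gate: 5 mm bar, 24 mm long, level across the hook's mouth, hinged at the back leg 19 mm to -x of dipper_seat. rad, 0 = shut, up to 1.25 = swung up into the hook; opens only inward (upward), springs back. Pressing the bar through takes about 3 to 6 N; pulled from inside, the shut gate is rigid.
- stand: Fixed steel stand. Origin on the worktop below the eye; x = axis of the eye's hole. Eye: upright ring of 6 mm bar in the y-z plane, 46 mm outer, 34 mm inner diameter, on an 8 mm arm from +y, 20 mm below its top bar. The arm's 22 mm sleeve is clamped rigidly on a 14 mm post at y=+84 mm, 222 mm tall, foot 68 mm wide. Hang the dipper with its x along the stand's x, coming from the -x side.
- eye_mid (a point): On the stand, 200 mm above the worktop: where the centre of the bar at the top of the eye would be at the sleeve's middle setting. The sleeve is clamped anywhere up to 15 mm above or below, and that height is not reported: the bar is straight above or below this point and must be found by touch (or seen). Axes as the stand's.
- red_cup: Bystander, tall red plastic beaker, 74 x 74 x 120 mm, loose; origin at the centre of its underside. Leave alone.
- niche_jar: Bystander, small jar with a dark lid, 45 x 45 x 105 mm, loose; origin at the centre of its underside. Leave alone.
- steel_cup: Bystander, conical steel cup, 76 x 76 x 98 mm, loose; origin at the centre of its underside. Leave alone.
- jar_a: Bystander, clear jar with a black lid, 63 x 63 x 94 mm, loose; origin at the centre of its underside. Leave alone.
- spice_a: Bystander, small spice jar with a red cap, 45 x 45 x 106 mm, loose; origin at the centre of its underside. Leave alone.
- salt_shaker: Bystander, small salt shaker with a grey top, 44 x 44 x 90 mm, loose; origin at the centre of its underside. Leave alone.
- spice_b: Bystander, small spice jar with a white cap, 47 x 47 x 98 mm, loose; origin at the centre of its underside. Leave alone.
Mind the look-alikes: they are no part of the job. There is more than one size of the dipper; the one meant has the size given above.

How it is judged:
On the way, in this order (a step that is already met when the one before it is completed fails the run):
1. the eye's bar presses the hook's gate inward (value of joint dipper_gate above 0.3 rad and contact force between dipper and stand above 1 N), for 0.05 s.
2. the bar is fully home in the crown (within 6 mm of the seat point) and the gate has snapped shut behind it (distance between eye_c0 and dipper_seat below 0.006 m and value of joint dipper_gate below 0.1 rad), for 0.2 s.
3. the shut gate is pulled up against the bar with at least 4 N (z of eye_c0 in the frame of dipper_seat between -0.024 and -0.015 m and value of joint dipper_gate below 0.1 rad and contact force between dipper and stand above 4 N), for 0.3 s.
At the end, for the whole second after the job is handed in: the dipper hangs on the eye, the bar within 8 mm of the seat point in the crown of its hook, the gate shut (under 0.1 rad), the dipper upright within 0.3 rad, let go and at rest (under 30 mm/s) (distance between eye_c0 and dipper_seat below 0.008 m and value of joint dipper_gate below 0.1 rad and angle between dipper's own z axis and vertical below 0.3 rad and linear speed of dipper below 0.03 m/s); the robot touches nothing.
It fails at once if dipper and stand press on each other with more than 20 N (contact force between dipper and stand above 20 N).
It fails at once if a bystander is moved by more than 30 mm (distance of any of red_cup, niche_jar, steel_cup, jar_a, spice_a, salt_shaker, spice_b from where it was at the start of the episode above 0.03 m).
It also fails if it takes over 58 s, if anything falls off the work surface, if the arm or the gripper's body presses on something with over 40 N, if the wrist force passes 120 N, or if a joint passes its speed limit or range.

## Working session

There is one attempt and no reset: what is moved stays moved. The work goes in short steps, each a Python script; the robot and the scene stay as the last script left them, time stands still between calls to the robot, and variables do not carry over. Pictures are saved under pics/ and viewed, at most 13 in all, crops included, and the job is handed in when it is done.

```bash
mkdir -p pics; cat > h.py <<'E'
import numpy as np, cv2
from workcell import env, imaging
def snap(n):
    s=env.state(); p,d=imaging.snapshot(n); return s,p,d
def save(f,p): cv2.imwrite('pics/'+f,cv2.cvtColor(p,cv2.COLOR_RGB2BGR))
from scipy.spatial.transform import Rotation as R
def ext(n,s):
    m=imaging.camera_model(n)
    if n!='wrist': return np.array(m['K']),np.array(m['extrinsics'])
    T=np.eye(4);T[:3,:3]=R.from_quat(s['eef_rot']).as_matrix();T[:3,3]=s['tcp_pos']
    return np.array(m['K']),T@np.array(m['tool_from_camera'])
def cloud(n,s,d):
    K,T=ext(n,s); v,u=np.mgrid[:d.shape[0],:d.shape[1]]
    P=np.stack([(u-K[0,2])/K[0,0]*d,(v-K[1,2])/K[1,1]*d,d],-1)
    W=P@T[:3,:3].T+T[:3,3]; W[d==0]=np.nan; return W
E
python3 - <<'E'
from h import *
out=[]
for n in('side','top'):
    s,p,d=snap(n); out.append(p); np.savez(f'{n}.npz',p=p,d=d,W=cloud(n,s,d))
    W=cloud(n,s,d)
    print(n,ext(n,s)[1].round(3).tolist())
    for t in('dipper','dipper_grip','stand','dipper_gate'):
        for r in imaging.masks_of(n,t):
            w=W[r['pixels']]; print(n,t,round(r['p'],2),np.round(r['position']),np.nanmin(w,0).round(3),np.nanmax(w,0).round(3),np.nanmedian(w,0).round(3))
save('side.png',out[0]);save('top.png',out[1])
s=env.state();print(s['time'],s['eef_rot'],s['ft_force'])
E
```

```text
side [[-0.993, -0.072, 0.096, 0.431], [-0.12, 0.536, -0.836, 1.059], [0.009, -0.841, -0.541, 0.704], [0.0, 0.0, 0.0, 1.0]]
side dipper 0.91 [302. 200.] [ 0.466 -0.125 -0.003] [0.517 0.054 0.215] [0.492 0.03  0.035]
side dipper 0.87 [287. 222.] [ 0.506 -0.104  0.001] [0.557 0.138 0.158] [0.526 0.121 0.022]
side dipper_grip 0.93 [302. 198.] [ 0.463 -0.136 -0.002] [0.517 0.054 0.215] [0.49  0.029 0.038]
side dipper_grip 0.62 [283. 220.] [ 0.506 -0.104 -0.005] [0.57  0.138 0.16 ] [0.529 0.118 0.028]
side stand 0.66 [276. 227.] [ 0.483 -0.042 -0.002] [0.562 0.561 0.246] [0.527 0.322 0.148]
top [[0.046, -0.977, 0.209, 0.248], [-0.999, -0.046, 0.006, 0.13], [0.004, -0.209, -0.978, 1.549], [0.0, 0.0, 0.0, 1.0]]
top dipper 0.61 [287. 238.] [ 0.508  0.099 -0.007] [0.555 0.131 0.164] [0.529 0.116 0.006]
top dipper 0.54 [323. 249.] [ 0.469 -0.002 -0.005] [0.537 0.051 0.219] [0.497 0.027 0.025]
top dipper_grip 0.6 [322. 249.] [ 0.469 -0.002 -0.005] [0.527 0.051 0.219] [0.497 0.027 0.025]
top dipper_grip 0.49 [290. 242.] [ 0.508  0.097 -0.007] [0.547 0.131 0.164] [0.529 0.116 0.006]
top stand 0.92 [218. 235.] [ 0.499  0.223 -0.006] [0.578 0.358 0.229] [0.527 0.312 0.019]
0.5 [ 9.77743797e-01  2.09802444e-01  9.02321320e-06 -4.50626641e-05] [ 0.09032337 -0.84901714  1.61350314]
```

View pics/side.png

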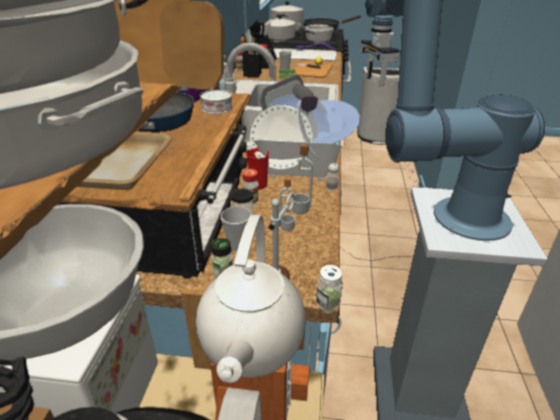

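View pics/top.png

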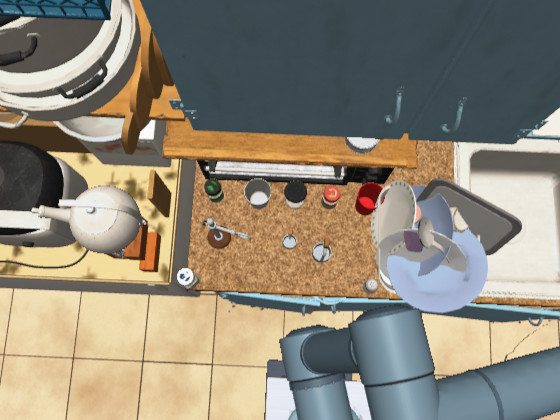

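The tall dipper is at side (302,200), with its top at z≈0.215. The small one is at side (287,222), with its top at z≈0.16. The given height of 214 mm fits the first. I'll confirm in a crop and measure the dipper and stand.

```bash
python3 - <<'E'
from h import *
o=[]
for n,(a,b,c,e) in {'side':(140,250,220,350),'top':(170,300,180,380)}.items():
    z=np.load(n+'.npz');p=z['p'][a:b,c:e]; o.append(cv2.resize(p,(600,int(600*p.shape[0]/p.shape[1])),interpolation=cv2.INTER_CUBIC)[:390 if n=='top' else 520])
save('crop1.png',o[0])
for n in('side','top'):
    W=np.load(n+'.npz')['W']; x,y,z=np.moveaxis(W,-1,0)
    def q(name,m):
        w=W[m]; print(n,name,len(w)); 
        if len(w): print(w[np.argsort(w[:,1])][::max(1,len(w)//25)].round(3).tolist())
    q('dip',(abs(x-.5)<.05)&(abs(y-.03)<.04)&(z>.15)&(z<.23))
    q('diplow',(abs(x-.5)<.05)&(abs(y-.03)<.04)&(z>.03)&(z<.15))
    q('stand',(abs(x-.53)<.06)&(y>.17)&(y<.38)&(z>.16)&(z<.27))
E
```

```text
side dip 165
[[0.503, 0.02, 0.169], [0.501, 0.022, 0.213], [0.506, 0.023, 0.189], [0.5, 0.024, 0.168], [0.482, 0.025, 0.212], [0.505, 0.025, 0.156], [0.498, 0.026, 0.206], [0.498, 0.026, 0.203], [0.494, 0.026, 0.179], [0.497, 0.027, 0.179], [0.484, 0.027, 0.201], [0.475, 0.027, 0.166], [0.468, 0.028, 0.154], [0.501, 0.028, 0.213], [0.487, 0.028, 0.214], [0.495, 0.029, 0.21], [0.492, 0.029, 0.184], [0.5, 0.029, 0.204], [0.489, 0.029, 0.187], [0.484, 0.029, 0.194], [0.494, 0.03, 0.175], [0.503, 0.03, 0.207], [0.471, 0.03, 0.152], [0.495, 0.03, 0.199], [0.471, 0.031, 0.155], [0.494, 0.031, 0.191], [0.484, 0.032, 0.207], [0.489, 0.033, 0.201]]
side diplow 242
[[0.495, -0.003, 0.038], [0.506, 0.0, 0.035], [0.497, 0.001, 0.04], [0.509, 0.003, 0.04], [0.494, 0.005, 0.04], [0.476, 0.008, 0.04], [0.488, 0.021, 0.14], [0.477, 0.024, 0.142], [0.471, 0.025, 0.143], [0.501, 0.026, 0.138], [0.468, 0.026, 0.089], [0.493, 0.027, 0.139], [0.472, 0.027, 0.052], [0.507, 0.028, 0.145], [0.474, 0.028, 0.144], [0.472, 0.029, 0.039], [0.468, 0.029, 0.136], [0.47, 0.03, 0.064], [0.471, 0.031, 0.081], [0.476
[... 1907 characters left out ...]
.041], [0.516, 0.046, 0.045], [0.503, 0.048, 0.038], [0.504, 0.049, 0.045]]
top stand 211
[[0.505, 0.216, 0.162], [0.505, 0.223, 0.179], [0.511, 0.23, 0.184], [0.514, 0.238, 0.182], [0.515, 0.246, 0.188], [0.52, 0.255, 0.171], [0.523, 0.26, 0.17], [0.513, 0.265, 0.165], [0.519, 0.27, 0.172], [0.525, 0.276, 0.17], [0.525, 0.282, 0.166], [0.529, 0.289, 0.17], [0.525, 0.295, 0.165], [0.527, 0.302, 0.168], [0.53, 0.308, 0.165], [0.532, 0.31, 0.215], [0.534, 0.312, 0.18], [0.532, 0.313, 0.191], [0.527, 0.314, 0.176], [0.528, 0.316, 0.184], [0.536, 0.317, 0.219], [0.528, 0.319, 0.219], [0.528, 0.322, 0.218], [0.53, 0.324, 0.184], [0.529, 0.327, 0.175], [0.538, 0.337, 0.168], [0.542, 0.341, 0.174]]
```

View pics/crop1.png

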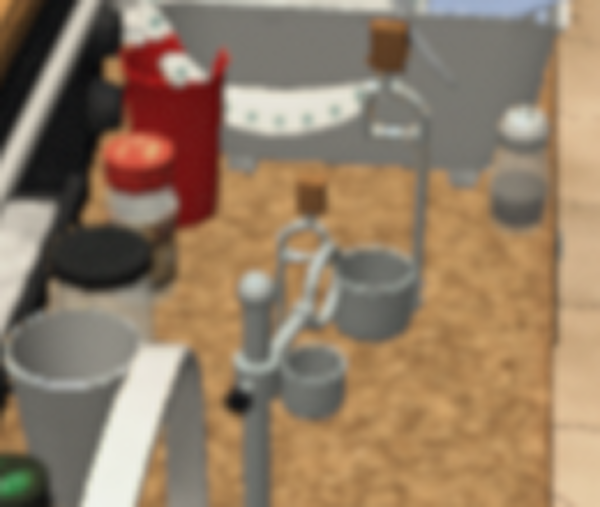

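The crop confirms it: the large dipper is the right one of the two, and the small look-alike stands behind the eye. The stand's eye points toward the robot's right, and its bar is at z≈0.186. Next I'll refine from closer with the wrist camera.

```bash
cat >> h.py <<'E'
def quat(y): return (R.from_euler('z',y)*R.from_euler('x',np.pi)).as_quat()
E
python3 - <<'E'
from h import *
print(np.round(imaging.camera_model('wrist')['tool_from_camera'],3).tolist(), imaging.camera_model('wrist')['K'])
o=[]
for i,(x,y,z) in enumerate([(.43,.02,.40),(.44,.22,.42)]):
    for ps in (-.2,):
        q=env.solve_ik([x,y,z],quat(ps)); print(q)
        env.move_ptp([x,y,z],quat(ps))
    s,p,d=snap('wrist'); W=cloud('wrist',s,d); np.savez(f'w{i}.npz',p=p,d=d,W=W); o.append(p)
    for t in('dipper','stand'):
        for r in imaging.masks_of('wrist',t):
            w=W[r['pixels']]; print(i,t,round(r['p'],2),np.round(r['position']),np.nanmin(w,0).round(3),np.nanmax(w,0).round(3))
print(env.state()['time'],env.state()['tcp_pos'])
save('w.png',cv2.resize(np.hstack(o),(800,300)))
E
```

```text
[[-0.001, -0.965, -0.261, 0.077], [1.0, -0.001, 0.0, 0.0], [-0.0, -0.261, 0.965, -0.196], [0.0, 0.0, 0.0, 1.0]] [[360.79593914   0.         278.8995158 ]
 [  0.         360.79593914 209.17198257]
 [  0.           0.           1.        ]]
[-2.18178301e-01 -3.81149089e-01  1.77691575e+00 -4.44089210e-16
  1.74582599e+00  1.55261803e+00]
0 dipper 0.92 [267. 120.] [ 0.469 -0.002 -0.002] [0.527 0.055 0.216]
0 dipper 0.79 [202. 110.] [ 0.507  0.096 -0.001] [0.549 0.142 0.16 ]
0 dipper 0.69 [ 73. 140.] [ 0.5    0.215 -0.119] [0.565 0.516 0.196]
0 stand 0.57 [ 70. 138.] [ 0.5    0.215 -0.119] [0.568 0.516 0.196]
[ 2.32708246e-01 -2.22771065e-01  1.61810402e+00 -4.44089210e-16
  1.74625970e+00  2.00350457e+00]
1 dipper 0.92 [405.  97.] [ 0.468 -0.046 -0.002] [0.525 0.051 0.216]
1 dipper 0.56 [336.  89.] [ 0.506  0.087 -0.002] [0.556 0.136 0.161]
1 stand 0.78 [205. 118.] [ 0.5    0.217 -0.002] [0.566 0.389 0.223]
3.9917 [0.4403245  0.21867182 0.41986534]
```

View pics/w.png

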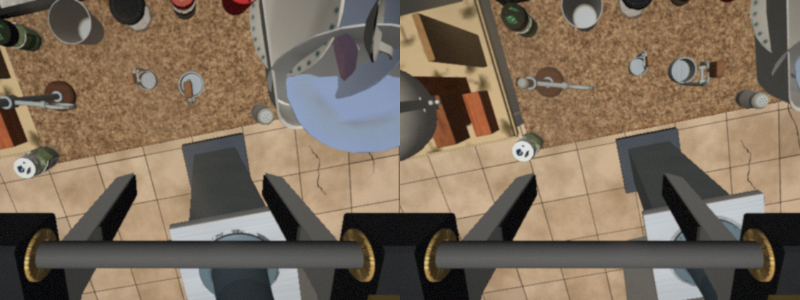

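The left view shows the big dipper at (190,85), the small dipper at (147,78), and the stand at (45,98). In the right view, the stand's eye bar runs from (530,83) to (590,88). Now I'll fit poses from the depth.

```bash
python3 - <<'E'
from h import *
def rect(w):
    (c,s,a)=cv2.minAreaRect((w[:,:2]*1000).astype(np.float32)); return np.round(c,1),np.round(s,1),round(a,1)
for i in (0,1):
    W=np.load(f'w{i}.npz')['W'];x,y,z=np.moveaxis(W,-1,0)
    near=(abs(x-.5)<.06)&(abs(y-.025)<.05)
    g=W[near&(z>.207)]; print(i,'grip',len(g),rect(g),g.mean(0).round(4),g[:,2].max())
    c=W[near&(z>.03)&(z<.05)]; e=cv2.minEnclosingCircle((c[:,:2]*1000).astype(np.float32)); print('cup',np.round(e[0],1),round(e[1],1))
    hd=W[near&(x<.478)&(z>.055)&(z<.15)]; print('handle',len(hd),hd.mean(0).round(4) if len(hd) else '')
    st=(abs(x-.53)<.07)&(y>.19)&(y<.38)&(z>.13)
    a=W[st&(y<.3)]; 
    if len(a):
        v=np.polyfit(a[:,1],a[:,0],1); print('arm',len(a),v, 'yaw',-np.arctan(v[0]),'ymin/max',a[:,1].min())
        a=a[np.argsort(a[:,1])]; print(a[::max(1,len(a)//40)].round(3).tolist())
    pt=W[st&(y>.3)&(z>.205)]; print('post',len(pt),pt.mean(0).round(4) if len(pt) else '')
E
```

```text
0 grip 30149 (array([474.2,  26.1]), array([64.7, 99.8]), 2.6) [0.4588 0.0397 0.519 ] 0.5392972287498161
cup [498.6  24.2] 26.9
handle 19 [0.4743 0.0236 0.1426]
arm 639 [0.28649816 0.44237962] yaw -0.2790242214107409 ymin/max 0.21484196985902917
[[0.504, 0.215, 0.171], [0.504, 0.216, 0.162], [0.502, 0.218, 0.171], [0.503, 0.219, 0.175], [0.507, 0.221, 0.178], [0.503, 0.222, 0.178], [0.506, 0.224, 0.183], [0.506, 0.226, 0.185], [0.504, 0.228, 0.185], [0.505, 0.23, 0.187], [0.51, 0.231, 0.187], [0.508, 0.233, 0.187], [0.512, 0.235, 0.188], [0.511, 0.237, 0.149], [0.511, 0.239, 0.188], [0.509, 0.241, 0.188], [0.512, 0.243, 0.187], [0.515, 0.245, 0.184], [0.512, 0.246, 0.148], [0.512, 0.248, 0.186], [0.511, 0.25, 0.184], [0.516, 0.252, 0.181], [0.517, 0.253, 0.155], [0.515, 0.254, 0.163], [0.52, 0.259, 0.169], [0.52, 0.261, 0.17], [0.516, 0.262, 0.17], [0.524, 0.263, 0.166], [0.524, 0.265, 0.165], [0.513, 0.266, 0.169], [0.518, 0.268, 0.171], [0.519, 0.272, 0.169], [0.524, 0.274, 0.166], [0.523, 0.277, 0.168], [0.522, 0.28, 0.169], [0.526, 0.281, 0.165], [0.527, 0.284, 0.166], [0.525, 0.
[... 646 characters left out ...]
7, 0.552], [0.51, 0.23, 0.186], [0.468, 0.233, 0.551], [0.474, 0.237, 0.549], [0.472, 0.24, 0.551], [0.474, 0.243, 0.548], [0.47, 0.246, 0.553], [0.472, 0.249, 0.551], [0.473, 0.252, 0.551], [0.476, 0.256, 0.551], [0.474, 0.259, 0.552], [0.481, 0.26, 0.547], [0.483, 0.261, 0.558], [0.484, 0.261, 0.541], [0.476, 0.262, 0.543], [0.475, 0.262, 0.541], [0.483, 0.263, 0.556], [0.484, 0.263, 0.551], [0.471, 0.264, 0.557], [0.473, 0.264, 0.559], [0.465, 0.265, 0.551], [0.484, 0.265, 0.551], [0.46, 0.266, 0.503], [0.484, 0.267, 0.542], [0.461, 0.268, 0.443], [0.485, 0.269, 0.55], [0.46, 0.27, 0.493], [0.462, 0.272, 0.501], [0.462, 0.274, 0.516], [0.525, 0.296, 0.169]]
post 231 [0.5327 0.317  0.2187]
```

```bash
python3 - <<'E'
from h import *
W=np.load('top.npz')['W'];x,y,z=np.moveaxis(W,-1,0)
for a in np.arange(-.25,.15,.04):
    m=(x>.38)&(x<.62)&(y>a)&(y<a+.04); print(round(a,2),np.nanpercentile(z[m],99.5).round(3),m.sum())
m=(y>0)&(y<.4)&(x>.6); 
for a in np.arange(.6,.9,.05):
    q=m&(x>a)&(x<a+.05); print(round(a,2),q.sum(), np.nanmax(z[q]).round(3) if q.any() else '')
G=np.array([.495,.0255,.200]);Q=quat(-.15)
env.grip(.05,40)
env.move_ptp(G+[0,0,.12],Q)
t=env.state()['time']
s,p,d=snap('wrist'); 
Ww=cloud('wrist',s,d); m=(abs(Ww[...,0]-.495)<.04)&(abs(Ww[...,1]-.025)<.04)&(Ww[...,2]>.207)&(Ww[...,2]<.225)
w=Ww[m]; print(len(w)); 
if len(w)>5: print(cv2.minAreaRect((w[:,:2]*1000).astype(np.float32)),w[:,2].max())
save('pre.png',p); print(s['time'],s['tcp_pos'])
E
```

```text
-0.25 0.268 1610
-0.21 0.311 1826
-0.17 0.286 2167
-0.13 0.187 1917
-0.09 0.102 1338
-0.05 0.008 1323
-0.01 0.216 1235
0.03 0.193 1254
0.07 0.028 1307
0.11 0.161 1345
0.6 2854 0.95
0.65 33631 0.945
0.7 5898 0.688
0.75 554 0.693
0.8 0 
0.85 0 
0.9 0 
362
((494.9014892578125, 24.340686798095703), (11.422014236450195, 23.973508834838867), 81.54153442382812) 0.21557483187030996
5.7167 [0.49530506 0.02607441 0.32090045]
```

View pics/pre.png

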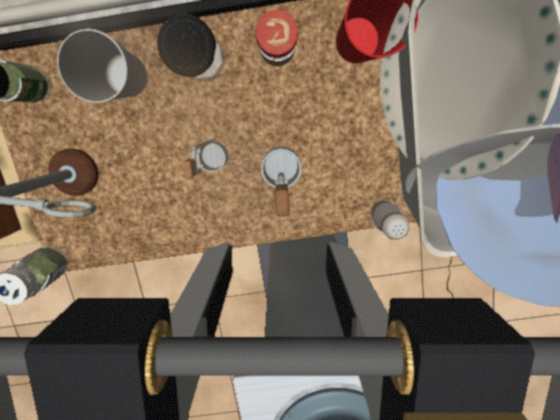

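The grip block is at (282,200), centred between the fingers, at (0.495, 0.0245). Grasp, lift, and carry it round to the −x side of the eye.

```bash
python3 - <<'E'
from h import *
Q=quat(-.15)
env.servo_line([.495,.0247,.200],Q,rate=.12)
env.grip(0.0,40)
s=env.state(); print(s['tcp_pos'],s['gripper_width'],s['grip_force'],s['ft_force'])
env.servo_line([.495,.0247,.31],rate=.12)
s=env.state(); print(s['ft_force'],s['wrist_torque'])
env.move_ptp([.40,.06,.31],quat(-.2))
E=np.array([.510,.237]);ps=-.27;u=np.array([np.cos(ps),np.sin(ps)])
env.move_ptp([*(E-.065*u),.280],quat(ps))
s,p,d=snap('wrist'); print(s['time'],s['tcp_pos'],s['ft_force'],s['wrist_torque'],R.from_quat(s['eef_rot']).as_euler('xyz'),s['joint_positions'])
save('app.png',p); np.savez('app.npz',W=cloud('wrist',s,d))
s,p2,d=snap('side'); save('app2.png',cv2.resize(p2[130:270,210:380],(680,560),interpolation=cv2.INTER_CUBIC)); np.savez('app2.npz',W=cloud('side',s,d))
E
```

```text
[0.49500475 0.02469346 0.1999803 ] 0.0006902986593008033 0.0 [ 0.79318325 -0.10218067  0.37635623]
[-0.48281304 -0.25786417  0.31097985] [-0.01336305  0.00319998  0.03725768]
10.1667 [0.4478916  0.25365583 0.27972441] [-0.62805897 -0.3803969  -0.05959609] [ 0.05081237 -0.00577115  0.01209169] [ 3.14071391e+00  4.30578276e-04 -2.70458489e-01] [ 2.95060434e-01 -1.40908261e-01  1.79337175e+00 -5.12882964e-04
  1.48996359e+00  2.13635669e+00]
```

View pics/app.png

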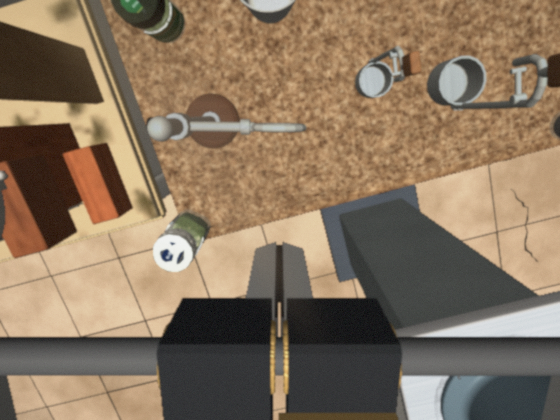

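View pics/app2.png

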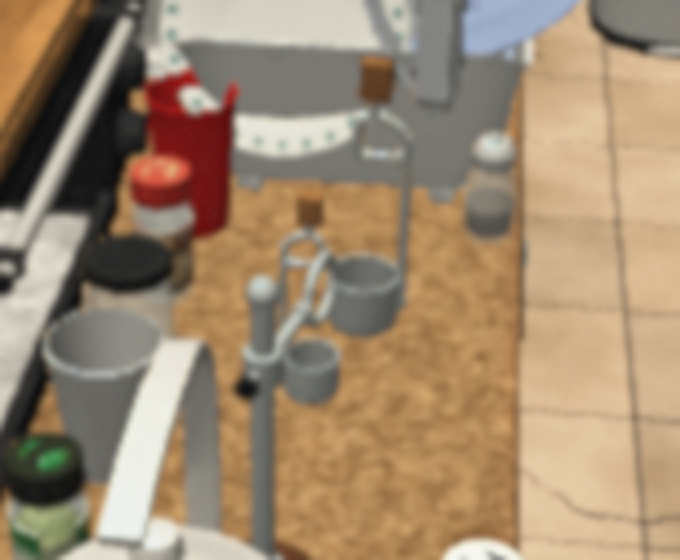

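The gripper closed to 0.7 mm, so the grasp missed. The dipper is still standing. I'll check its pose and why.

```bash
python3 - <<'E'
from h import *
for f in('app.npz','app2.npz','side.npz'):
    W=np.load(f)['W'];x,y,z=np.moveaxis(W,-1,0)
    for lo,hi in((.2,.225),(.185,.2),(.03,.05),(.06,.13)):
        w=W[(abs(x-.495)<.06)&(abs(y-.025)<.06)&(z>lo)&(z<hi)]
        print(f,lo,len(w), *( [w.min(0).round(4),w.max(0).round(4),cv2.minAreaRect((w[:,:2]*1000).astype(np.float32))] if len(w)>3 else []))
s=env.state();print(s['time'],s['gripper_width'],s['grip_force'])
E
```

```text
app.npz 0.2 0
app.npz 0.185 414 [0.4831 0.0264 0.185 ] [0.5069 0.032  0.1989] ((495.16595458984375, 29.727436065673828), (4.712452411651611, 23.90029525756836), 85.14421081542969)
app.npz 0.03 853 [ 0.4662 -0.0027  0.03  ] [0.5253 0.0513 0.0498] ((498.6927795410156, 24.64325714111328), (53.42910385131836, 53.7921257019043), 30.382078170776367)
app.npz 0.06 266 [0.4673 0.0259 0.0603] [0.4744 0.0309 0.1297] ((471.1634826660156, 28.714282989501953), (4.343762397766113, 7.035691261291504), 78.02826690673828)
app2.npz 0.2 54 [0.4816 0.0204 0.201 ] [0.5041 0.0339 0.2143] ((492.6563720703125, 27.317758560180664), (22.173982620239258, 12.598119735717773), 3.271225929260254)
app2.npz 0.185 44 [0.4815 0.0209 0.1852] [0.5056 0.0333 0.2   ] ((492.5861511230469, 28.79564094543457), (25.10638427734375, 10.50383472442627), 12.69788646697998)
app2.npz 0.03 129 [ 0.4656 -0.0042  0.03  ] [0.5172 0.0532 0.0498] ((491.263671875, 23.599281311035156), (49.683868408203125, 57.905494689941406), 5.641186237335205)
app2.npz 0.06 53 [0.4661 0.0232 0.0627] [0.4731 0.0338 0.1285] ((469.67364501953125, 28.588253021240234), (10.452489852905273, 6.928008556365967), 87.68688201904297)
side.npz 0.2 54 [0.4817 0.021  0.2001] [0.504  0.0329 0.2148] ((492.63543701171875, 27.279281616210938), (21.919925689697266, 11.77924633026123), 4.782276630401611)
side.npz 0.185 45 [0.4815 0.0203 0.1857] [0.506  0.0357 0.1995] ((492.970458984375, 28.787433624267578), (24.639259338378906, 14.394826889038086), 6.371809959411621)
side.npz 0.03 127 [ 0.4657 -0.0028  0.0301] [0.5173 0.053  0.0499] ((491.122802734375, 24.4029541015625), (49.771751403808594, 56.11595916748047), 5.566960334777832)
side.npz 0.06 54 [0.4663 0.023  0.0605] [0.473  0.0333 0.1291] ((469.6434631347656, 28.16335105895996), (6.779682636260986, 10.26797103881836), 0.11979025602340698)
10.2667 0.00034339581810766866 0.0
```

```bash
python3 - <<'E'
from h import *
W=np.load('app.npz')['W']
for r in (238,242,246,250,256,262,270,280): print(r,[W[r,c].round(3).tolist() for c in (265,274,280,292)])
x,y,z=np.moveaxis(W,-1,0)
m=(np.hypot(x-.448,y-.2537)<.05)&(z>.2); print(m.sum(),np.nanmin(z[m]),np.percentile(W[m&(z<.3)],[1,50,99],axis=0).round(3) if (m&(z<.3)).any() else '')
K,T=ext('wrist',env.state());print(T[:3,3])
E
```

```text
238 [[0.055, 0.421, -0.919], [0.048, 0.385, -0.911], [0.042, 0.361, -0.908], [0.028, 0.314, -0.91]]
242 [[0.039, 0.426, -0.916], [0.458, 0.254, 0.296], [0.025, 0.366, -0.911], [0.009, 0.319, -0.916]]
246 [[0.46, 0.258, 0.302], [0.459, 0.254, 0.303], [0.456, 0.251, 0.299], [0.456, 0.245, 0.302]]
250 [[0.46, 0.258, 0.308], [0.459, 0.254, 0.308], [0.456, 0.251, 0.304], [0.456, 0.245, 0.307]]
256 [[0.46, 0.258, 0.315], [0.458, 0.254, 0.314], [0.456, 0.251, 0.312], [0.456, 0.246, 0.315]]
262 [[0.46, 0.258, 0.323], [0.458, 0.254, 0.322], [0.456, 0.251, 0.319], [0.456, 0.246, 0.323]]
270 [[0.46, 0.257, 0.332], [0.459, 0.254, 0.332], [nan, nan, nan], [0.456, 0.246, 0.331]]
280 [[0.46, 0.257, 0.342], [0.458, 0.254, 0.341], [0.456, 0.252, 0.337], [0.457, 0.246, 0.341]]
36836 0.2961825727884944 [[0.456 0.247 0.296]
 [0.457 0.252 0.298]
 [0.459 0.257 0.3  ]]
[0.5218455  0.23311934 0.47655222]
```

The depth image shows the fingertips about 17 mm behind the reported TCP instead of 19 mm ahead of it. The jaws therefore closed just above the block, which explains the miss. I'll check this with the fingers open over the dipper, then grasp with the measured tip offset.

```bash
cat >> h.py <<'E'
def tip(s,d):
    "lowest finger point in tool coordinates (z along the fingers) from the wrist depth"
    W=cloud('wrist',s,d); P=(W-s['tcp_pos'])@R.from_quat(s['eef_rot']).as_matrix()
    m=(np.abs(P[...,0])<.03)&(np.abs(P[...,1])<.07)&(np.abs(P[...,2])<.07); q=P[m]
    return len(q),np.percentile(q,[1,50,99],axis=0).round(4).tolist(),q
E
python3 - <<'E'
from h import *
Q=quat(-.12)
env.move_ptp([.41,.06,.31],quat(-.2))
env.move_ptp([.495,.0255,.27],Q)
for w in(0,.05):
    env.grip(w,40); s,p,d=snap('wrist'); n,t,q=tip(s,d)
    print(w,s['gripper_width'],s['tcp_pos'],n,t, [ (np.round(np.percentile(q[sgn*q[:,1]>0][:,2],99.5),4),np.round(np.percentile(np.abs(q[sgn*q[:,1]>0][:,1]),[1,50]),4).tolist()) for sgn in(1,-1) if (sgn*q[:,1]>0).any()])
    W=cloud('wrist',s,d);m=(abs(W[...,0]-.495)<.04)&(abs(W[...,1]-.025)<.04)&(W[...,2]>.207)&(W[...,2]<.225);g=W[m]
    if len(g)>9:print(cv2.minAreaRect((g[:,:2]*1000).astype(np.float32)))
print(s['time'])
E
```

```text
0 0.0001945705747134741 [0.49491964 0.02624037 0.27106333] 3103 [[-0.0093, -0.0126, -0.0695], [0.0101, 0.0001, -0.0453], [0.0117, 0.0114, 0.0632]] [(np.float64(0.0669), [0.0001, 0.005]), (np.float64(0.0652), [0.0, 0.0053])]
((495.0298767089844, 24.336292266845703), (11.866668701171875, 24.11854362487793), 83.58323669433594)
0.05 0.05027329072587812 [0.49498757 0.02548526 0.26995886] 4373 [[-0.0085, -0.0371, -0.0697], [0.0098, 0.0011, -0.047], [0.0115, 0.0358, 0.0609]] [(np.float64(0.0653), [0.0004, 0.0258]), (np.float64(0.064), [0.0004, 0.0273])]
((495.3482971191406, 24.319013595581055), (11.819140434265137, 23.304031372070312), 83.38086700439453)
12.7333
```

```bash
python3 - <<'E'
from h import *
Q=quat(-.12)
s,p,d=snap('wrist');n,t,q=tip(s,d);q=q[q[:,2]<.03];print('open tip z',np.percentile(q[:,2],[95,99,99.8]))
hit=env.servo_line([.495,.0247,.166],Q,rate=.1,guard=4); s=env.state(); print(hit,s['tcp_pos'])
if not hit:
    env.grip(0,40); s=env.state(); print(s['tcp_pos'],s['gripper_width'],s['grip_force'],s['ft_force'],s['time'])
s,p,d=snap('side'); save('gr.png',cv2.resize(p[110:250,230:400],(680,560),interpolation=cv2.INTER_CUBIC))
E
```

```text
open tip z [-0.02262066 -0.01825652 -0.01694207]
False [0.4955656  0.02460555 0.16678506]
[0.49497813 0.02466386 0.16594857] 0.011941969333431003 39.9363648891449 [-0.62020654 -0.98365803 -0.73942769] 14.7
```

View pics/gr.png

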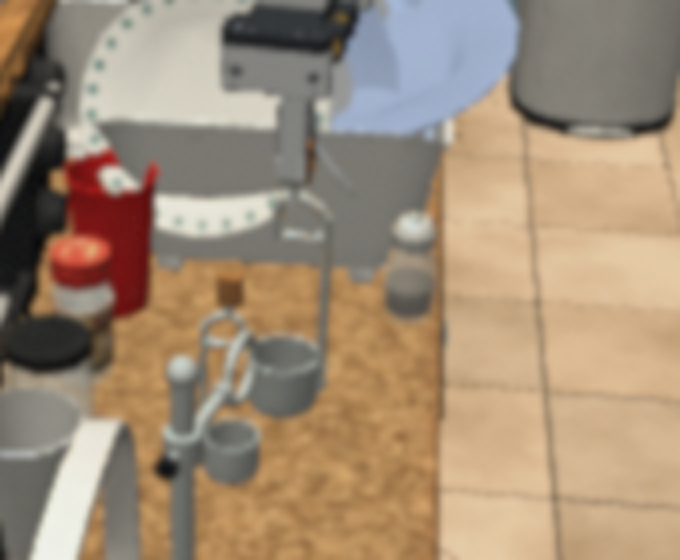

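The block is held (11.9 mm wide, 40 N). Lift and carry it round to the stand, then verify before entering.

```bash
python3 - <<'E'
from h import *
env.servo_line([.495,.0247,.30],rate=.12)
s=env.state(); print(s['gripper_width'],s['ft_force'],s['wrist_torque'])
env.move_ptp([.40,.06,.30],quat(-.2))
E=np.array([.510,.237]);ps=-.265;u=np.array([np.cos(ps),np.sin(ps)])
env.move_ptp([*(E-.065*u),.244],quat(ps))
print(env.servo_line([*(E-.035*u),.244],rate=.06,guard=3))
env.sleep(.3)
s,p,d=snap('wrist'); print(s['time'],s['tcp_pos'],s['ft_force'],s['wrist_torque'],s['gripper_width'])
W=cloud('wrist',s,d);Rz=R.from_euler('z',-ps);L=(W-[*E,0])@Rz.as_matrix().T
x,y,z=np.moveaxis(L,-1,0)
for n,m in {'ring':(abs(x)<.015)&(abs(y)<.03)&(z>.17)&(z<.2),'nose/hook':(x>-.09)&(x<-.012)&(abs(y)<.012)&(z>.19)&(z<.26),'arm':(abs(x)<.02)&(y>.026)&(y<.06)&(z>.15)&(z<.19),'post':(y>.07)&(y<.1)&(abs(x)<.02)&(z>.205)&(z<.235),'cup':(x>-.08)&(x<.03)&(abs(y)<.035)&(z>.1)&(z<.135)}.items():
    w=L[m]; print(n,len(w),np.percentile(w,[2,50,98],axis=0).round(4).tolist() if len(w) else '')
s,p2,d2=snap('side')
save('pr.png',np.hstack([cv2.resize(p[60:300,100:400],(400,320)),cv2.resize(p2[150:250,220:345],(400,320),interpolation=cv2.INTER_CUBIC)]))
E
```

```text
0.01158775809472065 [-0.35972112 -0.30199271 -0.85270343] [0.05209323 0.05924272 0.01946475]
False
18.3 [0.47601927 0.2463237  0.24402525] [-0.42075882  0.04201604 -1.4802184 ] [ 0.04033829 -0.01054574  0.03762047] 0.011873558619160415
ring 551 [[-0.0032, -0.0201, 0.1703], [0.0002, 0.0034, 0.184], [0.0029, 0.0291, 0.1886]]
nose/hook 383 [[-0.0315, -0.0039, 0.2176], [-0.0231, 0.0012, 0.2405], [-0.02, 0.0057, 0.2501]]
arm 520 [[-0.0047, 0.0265, 0.1653], [0.001, 0.0419, 0.1687], [0.0056, 0.0592, 0.1717]]
post 659 [[-0.0064, 0.076, 0.2123], [0.0021, 0.0825, 0.219], [0.0092, 0.0913, 0.2224]]
cup 653 [[-0.0555, -0.0248, 0.1013], [-0.0442, 0.007, 0.1191], [-0.0151, 0.0263, 0.1211]]
```

View pics/pr.png

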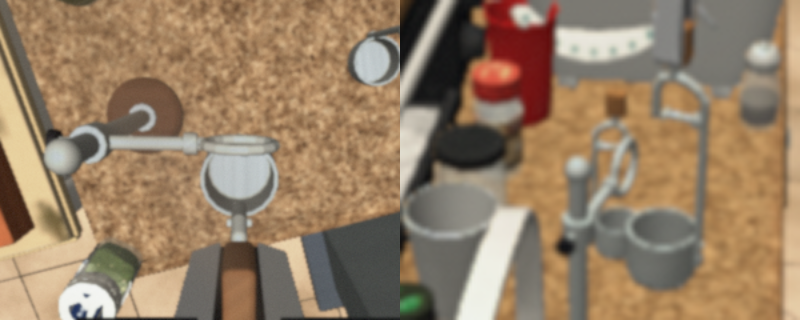

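Entry is aligned: the ring is at local x = 0.000, hook y ≈ 0.001, and the nose and rim straddle the eye as computed. Enter and press down under guard.

```bash
python3 - <<'E'
from h import *
def st(n):
    s=env.state(); print(n,round(s['time'],2),np.round(s['tcp_pos'],4),np.round(s['ft_force'],2),np.round(s['wrist_torque'],2),round(s['gripper_width'],4)); return s
E=[.510,.237]
print(env.servo_line([*E,.244],rate=.05,guard=3)); st('in')
h=env.servo_line([*E,.220],rate=.05,guard=3); st('above')
if not h:
    h=env.servo_line([*E,.194],rate=.03,guard=9); s=st('gate %s'%h)
    if not h:
        h=env.servo_line([*E,.179],rate=.012,guard=4); st('home %s'%h)
env.sleep(.4); st('end')
s,p,d=snap('side'); save('home.png',cv2.resize(p[150:250,220:345],(750,600),interpolation=cv2.INTER_CUBIC))
E
```

```text
False
in 19.25 [0.5099 0.237  0.2439] [-0.15 -0.43 -1.01] [ 0.05  0.   -0.02] 0.0114
above 19.88 [0.51   0.237  0.2199] [ 0.07 -0.45 -1.73] [0.04 0.04 0.  ] 0.0117
gate False 20.9 [0.508  0.2371 0.1924] [-4.9   1.42 -2.39] [ 0.33  1.25 -0.01] 0.0117
home True 21.45 [0.509  0.2368 0.1886] [ 0.18  0.3  -2.09] [0.07 0.08 0.01] 0.012
end 21.85 [0.5074 0.237  0.1877] [-0.8  -0.09 -1.97] [ 0.03 -0.03  0.01] 0.0116
```

View pics/home.png

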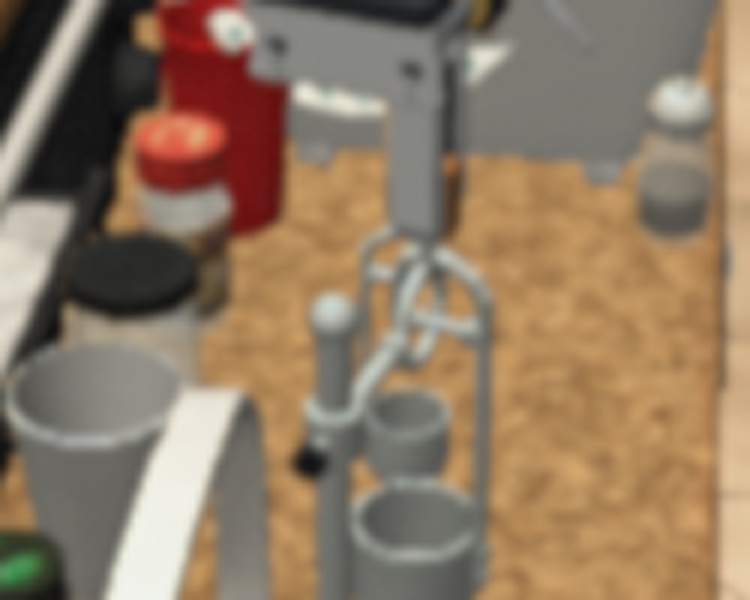

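The lateral load vanished at TCP z = 0.1886, which is the gate snapping shut. The picture shows the gate level at (445,325). Continue gently down to the crown, and hold.

```bash
cat >> h.py <<'E'
def st(n):
    s=env.state(); print(n,round(s['time'],2),np.round(s['tcp_pos'],4),np.round(s['ft_force'],2),np.round(s['wrist_torque'],2),round(s['gripper_width'],4)); return s
E
python3 - <<'E'
from h import *
E=[.5095,.237]
h=env.servo_line([*E,.177],rate=.012,guard=3.5); st('home %s'%h)
env.sleep(.5); s=st('hold')
# pull: back up to near the gate (19 mm of play), then feel
z=s['tcp_pos'][2]
h=env.servo_line([*E,z+.012],rate=.04,guard=3); s=st('up %s'%h); f0=s['ft_force'][2]
if not h:
    h=env.servo_line([*E,z+.028],rate=.015,guard=6); st('gate %s'%h)
    for _ in range(3): env.sleep(.1); st('.')
E
```

```text
home True 22.25 [0.5079 0.2371 0.1868] [1.05 1.05 3.9 ] [ 0.02 -0.11  0.  ] 0.0116
hold 22.75 [0.5079 0.237  0.1867] [1.55 0.93 5.3 ] [ 0.03 -0.29  0.01] 0.0119
up True 22.96 [0.5071 0.2368 0.1872] [0.31 1.36 0.91] [ 0.1  -0.11 -0.05] 0.0116
```

The crown contact is felt at seat z ≈ 0.186, so the bar is home, and it was held 0.5 s. The upward guard only tripped on unloading, so I'll repeat the pull.

```bash
python3 - <<'E'
from h import *
x,y,z=env.state()['tcp_pos']; E=[.509,.237]
h=env.servo_line([*E,.199],rate=.04,guard=5); st('up %s'%h)
if not h:
    h=env.servo_line([*E,.214],rate=.015,guard=6); st('gate %s'%h)
    for _ in range(3): env.sleep(.1); st('.')
E
```

```text
up False 23.39 [0.509  0.237  0.1991] [ 0.34 -0.33 -2.33] [ 0.04  0.04 -0.  ] 0.0118
gate True 24.01 [0.5081 0.2368 0.2055] [ 0.96  0.39 -2.07] [0.03 0.   0.01] 0.0116
. 24.11 [0.5076 0.2367 0.2048] [-0.22 -0.08 -1.43] [ 0.05  0.05 -0.01] 0.0117
. 24.21 [0.5075 0.2367 0.2045] [ 0.27 -0.3  -1.79] [0.06 0.   0.05] 0.0113
. 24.31 [0.5076 0.2367 0.2045] [-0.01 -0.14 -1.54] [ 0.04  0.03 -0.03] 0.0119
```

```bash
python3 - <<'E'
from h import *
E=[.5085,.2368]; z=.2045
for i in range(25):
    z+=.0004; env.servo_line([*E,z],rate=.01); f=np.mean([env.state()['ft_force'][2] for _ in range(1)])
    if f<-8: break
s=st('pull z=%.4f'%z)
n=0
for i in range(20):
    env.sleep(.1); f=env.state()['ft_force'][2]; print(round(f,2),end=' ')
    if f<-11.5: z-=.0002; env.servo_line([*E,z],rate=.01)
    elif f>-8: z+=.0002; env.servo_line([*E,z],rate=.01)
    else: n+=1
    if n>=11: break
st('end')
E
```

```text
pull z=0.2073 26.06 [0.5083 0.2368 0.2066] [  2.49  -0.04 -10.5 ] [ 0.21 -0.55  0.02] 0.0111
-9.49 -11.69 -11.69 -11.84 -11.03 -11.48 -10.66 -11.91 -9.36 -10.16 -9.74 -9.03 -8.95 -9.63 -9.62 end 28.56 [0.5085 0.2368 0.2066] [-0.38  0.17 -9.62] [0.04 0.06 0.01] 0.0119
```

About 8 N net was held for over 1 s. Let it back down to the crown, release and retreat straight up.

```bash
python3 - <<'E'
from h import *
E=[.5082,.2369]
env.servo_line([*E,.200],rate=.03)
env.servo_line([*E,.190],rate=.03,guard=5); st('near')
print(env.servo_line([*E,.183],rate=.01,guard=1.8)); st('seat')
env.sleep(.2); env.grip(.02); env.sleep(.2); env.grip(.035); st('open')
env.servo_line([*E,.30],rate=.06); env.sleep(.5)
s,p,d=snap('wrist'); st('clear')
s,p2,d2=snap('side'); W=cloud('side',s,d2)
for r in imaging.masks_of('side','dipper'):
    w=W[r['pixels']]; print(round(r['p'],2),np.nanpercentile(w,[2,98],axis=0).round(3).tolist())
save('fin.png',np.hstack([cv2.resize(p[60:300,100:400],(400,320)),cv2.resize(p2[150:250,220:345],(400,320),interpolation=cv2.INTER_CUBIC)]))
E
```

```text
near 29.41 [0.5081 0.2369 0.1897] [ 0.05 -0.37 -0.84] [0.05 0.02 0.01] 0.0118
True
seat 29.86 [0.5083 0.237  0.1867] [ 0.39 -0.05  3.48] [ 0.07 -0.08 -0.03] 0.0115
open 31.1 [0.5074 0.2368 0.1854] [ 0.18 -0.54 -0.02] [0.04 0.04 0.01] 0.035
clear 33.71 [0.5082 0.2369 0.3   ] [-0.59  0.97 -1.24] [0.02 0.07 0.04] 0.0346
0.71 [[0.509, 0.095, 0.006], [0.546, 0.136, 0.15]]
0.67 [[0.483, 0.21, 0.026], [0.531, 0.263, 0.234]]
```

View pics/fin.png

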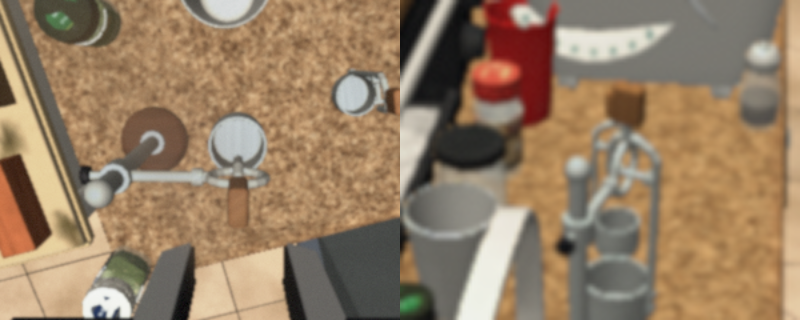

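The dipper hangs upright on the eye: the wooden block is at (238,200) on the left and (625,105) on the right. The gripper is clear of it. It should settle for a few seconds before I hand in.

```bash
python3 - <<'E'
from h import *
env.sleep(5)
o=[]
for i in range(4):
    s,p,d=snap('side'); W=cloud('side',s,d);x,y,z=np.moveaxis(W,-1,0)
    g=(abs(x-.51)<.04)&(abs(y-.237)<.03)&(z>.205)&(z<.245); c=(abs(x-.515)<.05)&(abs(y-.237)<.035)&(z>.03)&(z<.07)
    print(np.mean(W[g],0).round(4),W[g][:,2].max().round(4),np.mean(W[c],0).round(4)); env.sleep(.3)
print(env.state()['time']); print(env.close_job())
E
```

```text
[0.506  0.2421 0.2215] 0.2353 [0.5101 0.2384 0.0484]
[0.5061 0.2419 0.2217] 0.2358 [0.5102 0.2381 0.0485]
[0.5062 0.2421 0.2221] 0.2357 [0.51   0.2384 0.0486]
[0.506  0.242  0.2219] 0.2362 [0.5102 0.2385 0.0485]
40.2083
the job is handed in; nothing more can be done
None
```

I clipped the dipper onto the eye, pulled up against the shut gate with about 8 N for over a second, and left it hanging still with the gripper clear. I handed the job in at about 40 s; no verdict came back.

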